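# Fit the filler block in the lunch-box sealer and hold its hood at the pointer

### The job

On the lunch-box sealing machine, set the wide filler block into the recess of the bed (lower it in, do not drop it), press it down against the stiff lifter plate until its slab is flush with the bed, and let go of it while the hood is still open. Then take the open hood by its bar and swing it down, without letting it fall shut, until it stands at the same angle as the pointer arm on its side, to within 5 degrees, and finish still holding the bar there, motionless, so that a colleague can thread the film. Do not shift the pointer arm, and leave the half-width block and the other things where they are.

Things in the scene. Friction and masses are not known exactly. Their poses are not given: they have to be found in the camera images.
- machine: lunch-box sealing machine, fixed to the table: grey base 290 x 240 x 30 mm with a steel bed plate 270 x 220 mm on it, bed face 66 mm above the table. Origin: centre of its underside; z up; x along the hood's hinge; +y from the hinge side towards the other side, where the hood's bar would lie when shut. It is turned up to 0.2 rad from start to start
- recess (a point): centre of the recess in the bed, 20 mm from the machine's middle towards its +y, at the level of the bed face (66 mm above the table); axes as the machine's. The recess is 86 mm along x by 66 mm along y, with a 4 mm chamfer. A filler block stands on ledges 22 mm down when fully home; its long side lies along the machine's x, either way round
- lifter (a joint): lifter plate in the recess, m: 0 = raised (its top 12 mm below the bed face), 0.010 = fully down. Stiff: it moves only under a push of about 11 N and stays where it is left, so a block set on it stands up to 10 mm proud until pressed down
- block: the wide filler block: white slab 80 (x) x 60 (y) x 22 (z) mm with an upright grey grip rib on top, 50 mm long (x), 14 mm wide (y), rising 32 mm above the slab (top of the rib 54 mm above the underside). About 0.26 kg. Origin: centre of its underside
- block_top (a point): centre of the slab's top face (at the foot of the rib), 22 mm above the block's origin; axes as the block's
- hood (a joint): angle of the white hood, rad: 0 = shut, level over the bed; 1.57 = upright; starts open leaning back at about 1.7 to 1.95 (1.95 is the stop). Past upright it leans back; below upright its weight pulls it shut (about 0.5 N m at 0.7 rad, hinge friction 0.15 N m), so it falls if let go
- hood_hinge (a point): point on the hood's hinge axis, 110 mm above the table, in line with the middle of the bar; the axis runs along the machine's x. At hood angle q the bar's centre lies 205 mm from here, 205 cos q along the machine's +y and 205 sin q up
- hood_grip (a point): centre of the hood's steel bar handle: round bar 12 mm thick, 96 mm long, along the machine's x, 45 mm clear beyond the hood's free edge. Axes turn with the hood: x along the bar, y from the hinge to the bar, z out of the hood's outer face
- shell: the hood itself with its bar: white, 200 mm (x) by 160 mm from the hinge, side and front walls 36 mm deep on the underside; 0.85 kg with its shaft. Origin on the hinge axis; axes as hood_grip
- pointer (a joint): angle of the dark steel pointer arm, rad, on the hood's hinge line at the machine's +x side, read like the hood's angle (0 level towards the machine's +y, growing upward); it is set between 0.55 and 0.95 and stays by friction. It does not stop the hood, which swings past beside it
- pointer_tip (a point): tip of the pointer arm, 215 mm from the hinge axis and 132 mm along the machine's +x from the middle of the bar; axes like the hood's: x along the hinge, y from the hinge to the tip
- half_block: half-width filler block, a distractor that is to be left alone: like the wide block but its slab is only 28 mm wide (80 x 28 x 22 mm), same rib. Origin: centre of its underside
- lunchbox: closed lunch box 168 x 118 x 50 mm. Bystander. Origin: centre of its underside
- bowl: steel bowl, 120 mm across, 50 mm high. Bystander. Origin: centre of its underside
- sauce: amber sauce bottle, 52 mm across, 150 mm high. Bystander. Origin: centre of its underside
- jar: glass jar, 66 mm across, 85 mm high. Bystander. Origin: centre of its underside
- cup: paper cup, 74 mm across, 85 mm high. Bystander. Origin: centre of its underside
- pot: small black lidded sauce pot, 54 mm across, 31 mm high. Bystander. Origin: centre of its underside
- spatula: spatula lying flat. Bystander
There are look-alikes about, which are no part of the job. What is shaped like the block but yellow is not meant.

How it is judged (in metres and radians):
On the way:
1. the wide block is pressed flush into the recess and let go, the hood still open (z of block_top in the frame of recess between -0.003 and 0.0022 m and horizontal distance between block_top and recess below 0.006 m and angle between block's own z axis and vertical below 0.06 rad and contact force between the fingers and block below 0.3 N and value of joint hood above 1.3 rad), for 0.2 s.
At the end, for the whole second after the job is handed in: Wide block in the recess, top level with the bed (+2.2/-3 mm), within 6 mm of centre, tilt under 0.06 rad, touched by neither fingers nor hood; hood within 0.09 rad (5 degrees) of the pointer arm, still (under 0.06 rad/s) and held by the fingers (over 1 N) (z of block_top in the frame of recess between -0.003 and 0.0022 m and horizontal distance between block_top and recess below 0.006 m and angle between block's own z axis and vertical below 0.06 rad and contact force between the fingers and block below 0.3 N and angle between the y axis of hood_grip and the y axis of pointer_tip, either way round below 0.09 rad and value of joint hood below 1.2 rad and velocity of joint hood between -0.06 and 0.06 rad/s and contact force between the fingers and shell above 1 N and contact force between block and shell below 0.3 N); the arm keeps its last pose, push and grip.
It fails at once if the hood falls shut (below 0.2 rad) (value of joint hood below 0.2 rad).
It fails at once if the wide block is dropped or thrown (over 0.4 m/s while not held) (linear speed of block above 0.4 m/s and contact force between the fingers and block below 0.3 N).
It fails at once if the pointer arm is shifted (tip by over 12 mm) (distance of pointer_tip from where it was at the start of the episode above 0.012 m).
It fails at once if the half-width block or another bystander is disturbed (moved over 30 mm) (distance of any of half_block, lunchbox, bowl, sauce, jar, cup, pot, spatula from where it was at the start of the episode above 0.03 m).
It also fails if it takes over 56 s, if anything falls off the work surface, if the arm or the gripper's body presses on something with over 40 N, if the wrist force passes 120 N, or if a joint passes its speed limit or range.

### The arm

A 7-joint arm with a two-finger parallel gripper is mounted at the origin on the work surface. World frame = base frame: x ahead of the robot, y to its left, z up, the work surface at z = 0. Lengths are in mm, angles in rad, forces in N, time in s.
With the tool pointing down it reaches from about 425 to 950 mm from the base axis. Payload 4.7 kg.
Tool frame: the origin (TCP) lies midway between the tips of the shut fingers; the grasp point (between the pads) lies manip.hold_point_z behind it (manip.hold_point_z is the distance from the TCP to the grasp point, in mm); z points along the fingers, y is the line along which they close (so a half turn about z gives the same grasp; the last joint's range is limited). The gripper opens to 85 mm and grips with 20 to 120 N. Pads are 22 mm wide; open, the fingers measure 114 mm over their backs; the gripper's body (76 mm by 85 mm) begins 54 mm behind the grasp point. The pads swing forward as they close: fully open they stand 13 mm farther back than shut.
Start: joints at [-1.2, 0.469, -0.049, 1.532, 0.024, 1.141, -0.082], TCP at [262.695, 621.804, 231.335] pointing down, gripper open.
Joint ranges: [-2.59, 2.59], [-0.33, 1.99], [-1.39, 1.29], [0.1, 2.45], [-1.04, 4.18], [0.21, 1.99], [-2.66, 2.66]. Speed limits (rad/s): [2.57, 2.57, 3.14, 3.14, 3.14, 3.14, 3.14].

### API

Orientations are given as a rotation vector (axis times angle).
In Python, from rig import manip, vision, job_done, spot_in gives the robot as it stands.
- The arm moves only by the tool step_arm, never from a script. Its argument "rows" is a list of rows, each a list of 7 numbers: the turn, a rotation vector about the tool's x, y, z in degrees, then the shift along the tool's x, y, z in mm, then the opening in per cent of the stroke, from 0 (shut) to 100 (fully open). In form: [[rx, ry, rz, tx, ty, tz, grip], ...]. A call has 1 to 10 rows; each row shifts and turns the commanded pose from where the row before left it, along the tool's axes as they then stand; what a row does not reach is not made up. A row lasts 1/10 s, in which the tool goes at most 50 mm and 8.59 degrees, less where a joint would pass 70% of its speed; a pose out of reach is approached as far as the arm can. A call is refused whole if a number of a shift passes 50 or a number of a turn 8.59, either way. A call with a gripper value outside its range is refused whole. The fingers move at their own pace and stop on an object; "squeeze" is the grip in N (left out, the last holds). Time passes only in rows, so rows that do not move let the fingers close. It gives the time, the measured TCP pose, the force, the opening and the grip force at its end, in the units of the state.
- manip.sense(): the state, without advancing time (a new reading comes with each control period).
- vision.grab_frame(name): name is "side" or "top" or "wrist"; returns a dict with "image" (480x640x3 uint8, blue, green, red), "K" (3x3 intrinsics, pixels), "extrinsics" (4x4, takes a point from world to camera coordinates). Camera axes: x right, y up, looking along -z (the intrinsics and any distortion apply to the point x, -y, -z); pixel columns grow to the right and rows downward; lengths in mm; the calibration is good to about 2 mm. A picture is of the moment at which its call begins. There is no depth.
- job_done(): hands the job in; it is judged then, once.
Trained networks look in a picture, given as the dict that the camera call returned (one of the last four; its "shot" number tells which), for a name from the list of things; names that differ only in an ending like _2 or _b are one class to them, and where a whole thing is asked for, a point or a joint stands for the part that bears it (a point fixed in the world has none). Each returns a list of dicts, best first, with "p" (0 to 1); they miss things now and then, are a little off and sometimes report something else, mostly with a low value. They report only what shows in the picture. A call takes as long as a camera call. They do not tell look-alikes from the thing itself.
- spot_in(label, picture): "location" ([x, y, z] in mm, in world coordinates, good to about 4 mm: the middle of the surface that is visible of it).
The state is a dict: "t": time; "joint_pos": joint angles; "qvel": joint speeds; "tau": joint torques, N m; "tcp_pos": TCP position; "ee_rot": TCP orientation; "contact_force": force on the tool from outside, world axes, zero at the start; "torque": the same for the moment, N m; "gripper_width": finger opening in mm; "finger_force": force on a finger pad.
Only numpy, scipy, OpenCV 4.12 (cv2) and the standard library are available. Lean on these libraries where they do the work, as an engineer would, in place of code of your own. Each camera call takes 0.05 s, during which the arm holds its last target. There are 200 camera calls.

## Working session

There is one attempt and no reset: what is moved stays moved. The work goes in short steps, Python scripts to look and compute and a tool call to move; the robot and the scene stay as the last step left them, time stands still between calls to the robot, and variables do not carry over. Pictures are saved under pics/ and viewed, at most 10 in all, crops included, and the job is handed in when it is done.

Besides the shell and the picture viewer there is one more tool, called as a command line: name --pt "numbers of a row" for each row, then --argument value for the rest. step_arm: Moves the arm, as the interface text tells. Its arguments: {"type":"object","properties":{"rows":{"type":"array"},"squeeze":{"type":"number"}},"required":["rows"]}

```bash
ls; mkdir -p pics; python3 - <<'E'
from rig import manip, vision, spot_in
import cv2,numpy as np
s=manip.sense();print(s, manip.hold_point_z)
ims=[]
for n in ("top","side"):
    f=vision.grab_frame(n);cv2.imwrite(f"pics/{n}0.png",f["image"]);print(n,f["K"].tolist(),np.round(f["extrinsics"],3).tolist(),[k for k in f])
    for l in ("block","half_block","machine","hood_grip","hood_hinge","pointer_tip","recess","block_top","lunchbox","bowl","sauce","jar","cup"):
        try: r=spot_in(l,f)
        except Exception as e: r=str(e);print(l,r);continue
        print(l,[(np.round(d["location"]).tolist(),round(d["p"],2)) for d in r[:3]])
E
```

```text
pics
{'t': 0.0, 'joint_pos': array([-1.19990322,  0.46948896, -0.04861895,  1.53371925,  0.02411562,
        1.1410112 , -0.08228363]), 'qvel': array([-0.00098264,  0.00027905, -0.00057402, -0.00176991, -0.00036584,
       -0.00012101,  0.00086838]), 'tau': array([ 5.47163490e-04, -5.10295165e+01, -4.64087643e-02, -2.37714779e+01,
        1.06840034e-02,  7.47306214e-03, -1.37136919e-05]), 'tcp_pos': array([262.47613013, 621.22347686, 230.21875993]), 'ee_rot': array([-0.62363662, -3.07873653,  0.00316324]), 'contact_force': array([ 0.78078374,  0.57224769, -0.3734147 ]), 'torque': array([ 0.00405885, -0.02519219,  0.05151744]), 'finger_force': 0.0, 'gripper_width': 85.56876930690751} 18.700000000000003
top [[463.7063690430406, 0.0, 312.49634538567886], [0.0, 463.7063690430406, 236.94035987863404], [0.0, 0.0, 1.0]] [[-0.068, -0.998, -0.001, -5.836], [0.973, -0.067, 0.221, -558.809], [-0.221, 0.014, 0.975, -942.014], [0.0, 0.0, 0.0, 1.0]] ['image', 'K', 'extrinsics', 'shot']
block [([572.0, 153.0, 22.0], 0.97)]
half_block [([570.0, 308.0, 19.0], 0.66), ([671.0, 388.0, 83.0], 0.63)]
mac
[... 1008 characters left out ...]
2.0, 21.0], 0.86), ([754.0, 221.0, 51.0], 0.28), ([638.0, -84.0, 210.0], 0.22)]
machine [([478.0, -233.0, 65.0], 0.79), ([316.0, -335.0, 51.0], 0.57)]
hood_grip [([495.0, -270.0, 253.0], 0.67), ([475.0, -242.0, 69.0], 0.64)]
hood_hinge [([476.0, -242.0, 67.0], 0.56)]
pointer_tip [([639.0, -84.0, 212.0], 0.69), ([473.0, -243.0, 67.0], 0.68)]
recess [([478.0, -238.0, 68.0], 0.85), ([495.0, -265.0, 258.0], 0.62)]
block_top [([568.0, 150.0, 22.0], 0.83), ([442.0, 294.0, 17.0], 0.77)]
lunchbox [([754.0, 218.0, 50.0], 0.72)]
bowl [([472.0, -448.0, 21.0], 0.87), ([671.0, 373.0, 54.0], 0.55)]
sauce [([625.0, -440.0, 92.0], 0.71)]
jar [([671.0, 374.0, 56.0], 0.57)]
cup [([312.0, -329.0, 47.0], 0.86)]
```

View pics/top0.png

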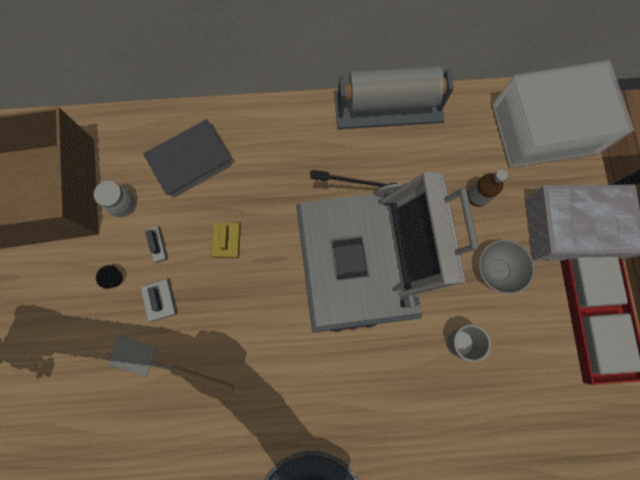

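View pics/side0.png

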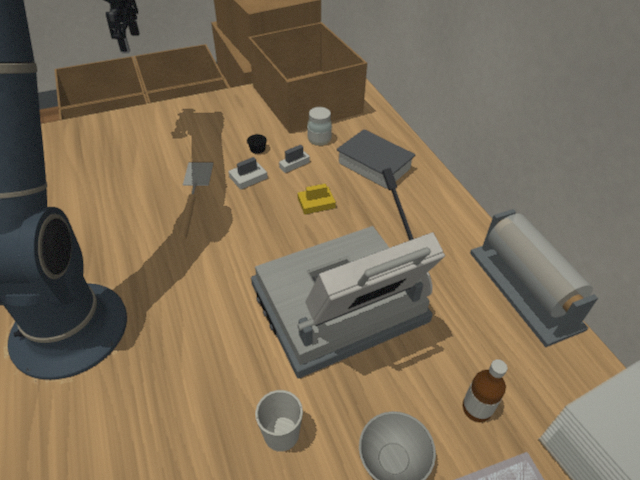

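In the top view there are three candidates: a wide white block at (158,300), a half-width white block at (155,244), and a yellow one at (226,240). The one meant is (158,300), because it is white with a near-square slab. The machine's recess is at (350,258), the bar at about (463,220), and the pointer runs from (395,187) to (318,176). I'll confirm with an enlarged crop.

```bash
python3 - <<'E'
import cv2,numpy as np
im=cv2.imread("pics/top0.png")
a=cv2.resize(im[220:330,90:190],None,fx=4,fy=4,interpolation=cv2.INTER_CUBIC)   # 400x440
b=cv2.resize(im[165:335,290:490],None,fx=3.5,fy=3.5,interpolation=cv2.INTER_CUBIC)
b=cv2.resize(im[165:340,295:490],(400,359),interpolation=cv2.INTER_CUBIC)
c=np.zeros((600,800,3),np.uint8);c[:440,:400]=a;c[:359,400:]=b
s=cv2.imread("pics/side0.png")[220:340,380-140:450]
c[360:360+228,400:]=cv2.resize(s,(400,228),interpolation=cv2.INTER_CUBIC)
cv2.imwrite("pics/crop1.png",cv2.convertScaleAbs(c,alpha=1.4))
E
```

```text
(no output)
```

View pics/crop1.png

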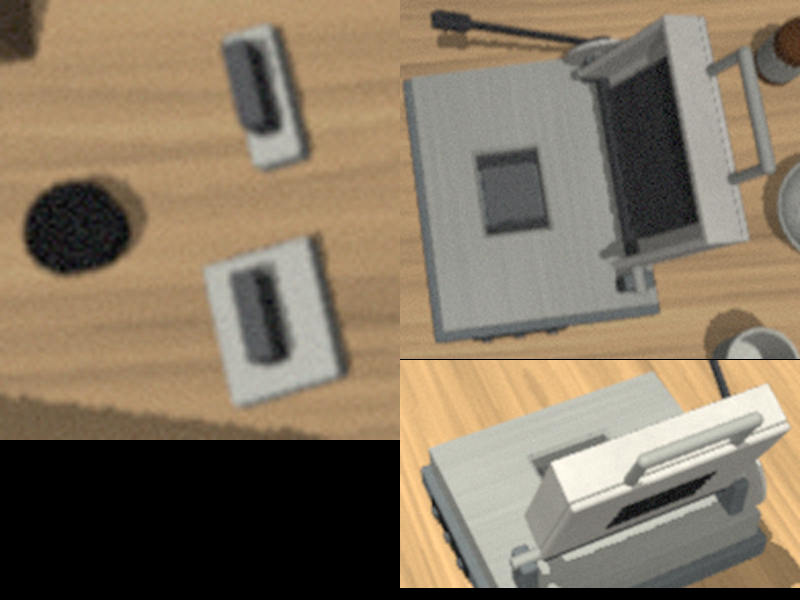

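The crop confirms it: the wide white block is lower left (full image about (158,300)), the narrow one is above it, and the recess, bar and pointer can all be seen. Next I'll turn these pixels into poses.

```bash
cat > h.py <<'E'
import numpy as np, cv2
from scipy.spatial.transform import Rotation as R
from scipy.optimize import least_squares
KT=np.array([[463.706,0,312.496],[0,463.706,236.940],[0,0,1]]);KS=np.array([[508.603,0,326.982],[0,508.603,237.086],[0,0,1]])
def proj(f,P):
    p=np.atleast_2d(P)@f["extrinsics"][:3,:3].T+f["extrinsics"][:3,3]
    p=p*[1,-1,-1]; q=p@f["K"].T; return q[:,:2]/q[:,2:]
def onz(f,px,z):
    E=f["extrinsics"];Rm=E[:3,:3];c=-Rm.T@E[:3,3]
    px=np.atleast_2d(px); d=np.c_[px,np.ones(len(px))]@np.linalg.inv(f["K"]).T*[1,-1,-1]@Rm
    return c+d*((z-c[2])/d[:,2])[:,None]
def tri(obs):
    return least_squares(lambda x:np.concatenate([(proj(f,x)-p).ravel() for f,p in obs]),[550,0,100]).x
def rect(P):
    P=P[:,:2];c=P.mean(0);a=(P[2]+P[3]-P[0]-P[1])/2;b=(P[1]+P[2]-P[0]-P[3])/2
    return c,np.degrees(np.arctan2(a[1],a[0])),np.linalg.norm(a),np.degrees(np.arctan2(b[1],b[0])),np.linalg.norm(b)
E
python3 - <<'E'
from h import *
from rig import vision
T=vision.grab_frame("top");S=vision.grab_frame("side")
a=lambda p:np.array(p)/4+[90,220]
b=lambda p:np.array(p)*[195/400,175/359]+[295,165]
c=lambda p:np.array(p)*[210/400,120/228]+[240,220]
print("block",rect(onz(T,a([(205,266),(310,235),(345,372),(238,405)]),22)))
rc=onz(T,b([(75,154),(140,147),(151,228),(86,236)]),66);print("recess",rect(rc))
bar=tri([(T,b([(359,112)])),(S,c([(298,86)]))]);print("bar",bar)
for u,v in(((348,52),(355,60)),((369,172),(238,112))): print("barend",tri([(T,b([u])),(S,c([v]))]))
tip=tri([(T,b([(33,18)])),(S,np.array([[388,171]]))]);print("tip",tip, proj(S,tip),proj(T,tip))
E
```

```text
block (array([448.76062872, 301.05512991]), np.float64(-166.11866516256146), np.float64(78.91994618596671), np.float64(-76.86570232514738), np.float64(59.36263310119939))
recess (array([ 504.70300338, -120.99615109]), np.float64(-177.35752083419518), np.float64(86.71195548363929), np.float64(-87.27379065650364), np.float64(68.30202307056749))
bar [ 513.47498177 -302.50529643  299.11121994]
barend [ 563.08960503 -299.0251431   303.94230054]
barend [ 464.04983257 -304.96625679  294.26780248]
tip [637.50124766 -47.24854874 235.90676793] [[387.71384607 171.09621434]] [[311.14077927 173.48301171]]
```

Poses agree with the given sizes:
- **Block:** (449,301), yaw about 13.5°.
- **Recess:** (505,-121), yaw about 2.7°.
- **Hinge:** about (510,-231,110), with the hood at about 1.93.
- **Pointer:** about 0.62, arm length 217 against 215 given.

I'm moving above the block.

step_arm --pt "0 0 -7.3 0 0 0 100" --pt "0 0 -7.3 0 0 0 100" --pt "0 0 -7.3 0 0 0 100" --pt "0 0 -7.3 0 0 0 100" --pt "0 0 -7.2 0 0 0 100"

```text
t: 2.0
tcp_pos: [262.7, 621.8, 231.3]
ee_rot: [-0.377, 3.119, 0.0]
contact_force: [0.4, 0.1, 0.4]
gripper_width: 85.5
finger_force: 0.0
```

step_arm --pt "0 0 0 -11 -36 0 100" --pt "0 0 0 -12 -40 0 100" --pt "0 0 0 -12 -40 5 100" --pt "0 0 0 -12 -40 10 100" --pt "0 0 0 -12 -40 10 100" --pt "0 0 0 -12 -40 10 100" --pt "0 0 0 -12 -40 10 100" --pt "0 0 0 -12 -40 10 100" --pt "0 0 0 -11 -38 5 100" --pt "0 0 0 0 0 0 100"

```text
t: 3.0
tcp_pos: [451.6, 295.6, 170.6]
ee_rot: [0.353, -3.122, 0.006]
contact_force: [-0.0, 0.1, 0.8]
gripper_width: 85.6
finger_force: 0.0
```

```bash
cat >> h.py <<'E'
def go(target,yaw_y=None,down=None):
    """print world->tool shift to TCP target, and tool axes"""
    from rig import manip
    s=manip.sense();Rm=R.from_rotvec(s["ee_rot"]).as_matrix()
    print("t",s["t"],"tcp",s["tcp_pos"].round(1),"toolx yaw",np.degrees(np.arctan2(Rm[1,0],Rm[0,0])).round(1),"tooly yaw",np.degrees(np.arctan2(Rm[1,1],Rm[0,1])).round(1),"z",Rm[:,2].round(3))
    print("shift tool",(Rm.T@(np.array(target)-s["tcp_pos"])).round(1),"F",s["contact_force"].round(1),"w",round(s["gripper_width"],1))
E
python3 - <<'E'
from h import *
from rig import vision,spot_in
go([449,301,140])
f=vision.grab_frame("wrist");cv2.imwrite("pics/w1.png",f["image"])
print(np.round(f["extrinsics"],2).tolist(),proj(f,[449,301,22]),[(d["location"],d["p"]) for d in spot_in("block_top",f)])
np.savez("w1.npz",K=f["K"],extrinsics=f["extrinsics"])
E
```

```text
t 3.0 tcp [451.6 295.6 170.6] toolx yaw -167.1 tooly yaw 102.9 z [ 0.    -0.004 -1.   ]
shift tool [ 1.3  6.  30.6] F [-0.   0.1  0.8] w 85.6
[[-0.22, 0.98, -0.0, -187.85], [-0.93, -0.21, -0.29, 504.32], [-0.28, -0.06, 0.96, -176.8], [0.0, 0.0, 0.0, 1.0]] [[327.18316797 220.15992974]] [([445.0, 303.9, 24.2], 0.7), ([556.8, 161.1, 22.8], 0.66)]
```

View pics/w1.png

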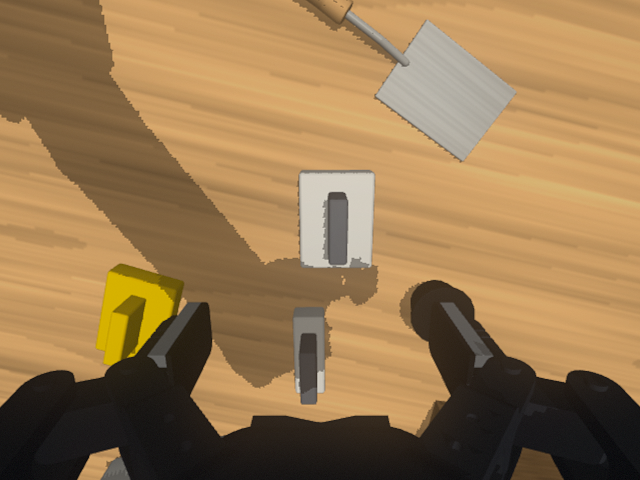

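The wrist view shows the wide white block's slab at about (300..374, 171..267), with its rib at (338,228) running up the image, so it's aligned with the fingers. The half block at (309,355) is clear.

```bash
python3 - <<'E'
from h import *
f=np.load("w1.npz")
print(rect(onz(f,[(300,171),(374,171),(373,267),(299,267)],22)))
rb=onz(f,[(329,193),(346,193),(347,265),(329,265)],54);print(rect(rb))
go([*rb[:,:2].mean(0),29])
E
```

```text
(array([447.87469402, 308.44109717]), np.float64(12.983329766687026), np.float64(79.77790395362679), np.float64(102.88270283876463), np.float64(59.79088537498176))
(array([446.82219136, 307.86676077]), np.float64(14.003789002261106), np.float64(54.11017198275782), np.float64(102.88832010914986), np.float64(12.693257400018615))
t 3.1 tcp [448.9 301.6 171.4] toolx yaw -166.7 tooly yaw 103.3 z [ 0.  0. -1.]
shift tool [  0.6   6.5 142.4] F [-0.3  0.4 -0.6] w 85.6
```

step_arm --pt "0 0 0 0 0 15 100" --pt "0 0 0 0 0 15 100" --pt "0 0 0 0 0 10 100" --pt "0 0 0 0 0 0 100" --pt "0 0 0 0 0 0 100"

```text
t: 3.6
tcp_pos: [448.1, 303.3, 131.6]
ee_rot: [-0.371, 3.119, 0.001]
contact_force: [0.6, -0.2, 0.4]
gripper_width: 85.1
finger_force: 0.0
```

```bash
python3 - <<'E'
from h import *
from rig import vision
f=vision.grab_frame("wrist");im=f["image"]
hsv=cv2.cvtColor(im,cv2.COLOR_BGR2HSV)
m=((hsv[...,1]<40)&(hsv[...,2]>150)).astype(np.uint8)
n,l,st,c=cv2.connectedComponentsWithStats(m)
for i in range(1,n):
    if st[i,4]>2000:
        r=cv2.minAreaRect(np.argwhere(l==i)[:,::-1].astype(np.float32));bp=cv2.boxPoints(r)
        P=onz(f,bp,22);print(st[i],r,rect(P))
go([449,302,29])
cv2.imwrite("pics/w2.png",im)
E
```

```text
[  341     0   191   169 13436] ((420.821533203125, 65.40582275390625), (206.3821258544922, 105.40211486816406), 38.774169921875) (array([328.17511148, 341.70403749]), np.float64(68.61655987087758), np.float64(129.54909129300438), np.float64(155.2290100824674), np.float64(60.182672875055204))
[ 284  181   86   94 5724] ((325.7689208984375, 227.32180786132812), (85.32915496826172, 92.30730438232422), 1.1691393852233887) (array([442.76739608, 306.85089782]), np.float64(102.27577881778706), np.float64(60.162291757039), np.float64(-167.36130167628676), np.float64(67.37473027160485))
t 3.65 tcp [448.5 303.2 131.9] toolx yaw -166.5 tooly yaw 103.5 z [ 0.001  0.001 -1.   ]
shift tool [-1.000e-01 -1.400e+00  1.029e+02] F [ 0.6 -0.8  0.4] w 85.7
```

step_arm --pt "0 0 0 0 3 20 100" --pt "0 0 0 0 0 25 100" --pt "0 0 0 0 0 25 100" --pt "0 0 0 0 0 20 100" --pt "0 0 0 0 0 12 100" --pt "0 0 0 0 0 0 100" --pt "0 0 0 0 0 0 100"

```text
t: 4.35
tcp_pos: [448.2, 305.8, 30.1]
ee_rot: [-0.369, 3.119, 0.001]
contact_force: [-0.1, 0.2, 0.0]
gripper_width: 85.6
finger_force: 0.0
```

step_arm --pt "0 0 0 0 0 0 60" --pt "0 0 0 0 0 0 30" --pt "0 0 0 0 0 0 15" --pt "0 0 0 0 0 0 0" --pt "0 0 0 0 0 0 0" --pt "0 0 0 0 0 0 0" --pt "0 0 0 0 0 0 0" --pt "0 0 0 0 0 0 0" --pt "0 0 0 0 0 0 0" --squeeze 60

```text
t: 5.25
tcp_pos: [447.9, 305.6, 29.7]
ee_rot: [-0.369, 3.119, 0.001]
contact_force: [-1.4, -0.6, 5.8]
gripper_width: 12.8
finger_force: 59.7
```

Gripped at 12.8 mm with 60 N on the rib. Now lifting and carrying it over to the recess.

step_arm --pt "0 0 0 0 0 -10 0" --pt "0 0 0 0 0 -25 0" --pt "0 0 0 0 0 -30 0" --pt "0 0 0 0 0 -30 0" --pt "0 0 0 0 0 -25 0" --pt "0 0 2.4 0 0 -10 0" --pt "0 0 4.2 0 0 0 0" --pt "0 0 4.2 0 0 0 0" --pt "0 0 0 0 0 0 0"

```text
t: 6.15
tcp_pos: [447.1, 304.7, 159.2]
ee_rot: [0.074, -3.14, 0.001]
contact_force: [0.7, 0.4, -2.7]
gripper_width: 12.6
finger_force: 58.7
```

step_arm --pt "0 0 0 -1 -15 0 0" --pt "0 0 0 -3 -30 0 0" --pt "0 0 0 -4 -45 0 0" --pt "0 0 0 -4 -45 0 0" --pt "0 0 0 -4 -45 0 0" --pt "0 0 0 -4 -45 0 0" --pt "0 0 0 -4 -45 0 0" --pt "0 0 0 -4 -45 0 0" --pt "0 0 0 -4 -45 0 0" --pt "0 0 0 -3 -35 0 0"

```text
t: 7.15
tcp_pos: [500.0, -92.0, 159.2]
ee_rot: [0.07, -3.14, 0.002]
contact_force: [-0.3, 0.8, -2.6]
gripper_width: 13.1
finger_force: 58.7
```

step_arm --pt "0 0 0 -2 -24 0 0" --pt "0 0 0 0 -10 0 0" --pt "0 0 0 0 0 0 0" --pt "0 0 0 0 0 0 0" --pt "0 0 0 0 0 0 0"

```text
t: 7.65
tcp_pos: [504.6, -119.6, 159.1]
ee_rot: [0.079, -3.14, -0.002]
contact_force: [0.9, -0.1, -2.5]
gripper_width: 13.2
finger_force: 58.7
```

```bash
python3 - <<'E'
from h import *
from rig import vision,spot_in
go([505,-121,160])
for n in ("top","wrist"):
    f=vision.grab_frame(n);cv2.imwrite(f"pics/{n}3.png",f["image"]);np.savez(f"{n}3.npz",K=f["K"],extrinsics=f["extrinsics"])
a=cv2.imread("pics/top3.png")[165:340,290:490];b=cv2.imread("pics/wrist3.png")
c=np.zeros((600,800,3),np.uint8);c[:300,:343]=cv2.resize(a,(343,300));c[120:600,160:800]=b
cv2.imwrite("pics/c3.png",c)
E
```

```text
t 7.65 tcp [ 504.6 -119.6  159.1] toolx yaw -177.1 tooly yaw 92.9 z [-0.     0.001 -1.   ]
shift tool [-0.3 -1.4 -0.9] F [ 0.9 -0.1 -2.5] w 13.2
```

View pics/wrist3.png

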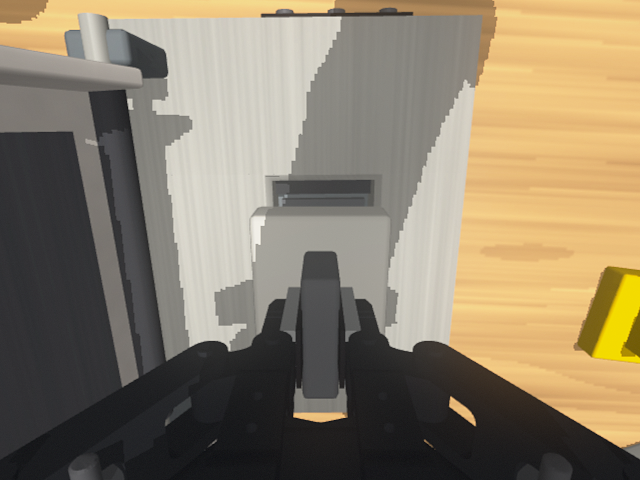

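The wrist view shows the recess's near-base edge at v≈176 (u 266..381 outside the chamfer, 273..374 inside), with the held slab's edge just past it at v≈208, u 251..389. I'll compute the relative offset from this one picture.

```bash
python3 - <<'E'
from h import *
f=np.load("wrist3.npz")
e=lambda px,z:(lambda P:print(px,P[:,:2].round(1).tolist(),"mid",P.mean(0).round(1),"len",np.linalg.norm(P[1]-P[0]).round(1),"yaw-90",np.degrees(np.arctan2(*(P[1]-P[0])[[1,0]])).round(2)-90))(onz(f,px,z))
e([(266,176),(381,176)],66);e([(273,181),(374,181)],66);e([(254,208),(387,208)],151.4);e([(251,216),(389,216)],151.4)
e([(481,15),(447,345)],66); e([(138,18),(482,15)],66)
print("proj expected recess -x edge", proj(f,[504.7-43,-121-2-33,66]),proj(f,[504.7-43,-121-2+33,66]))
T=np.load("top3.npz");print("top:",proj(T,[[504.7,-121,66]]))
E
```

```text
[(266, 176), (381, 176)] [[462.6, -155.4], [459.0, -82.8]] mid [ 460.8 -119.1   66. ] len 72.7 yaw-90 2.799999999999997
[(273, 181), (374, 181)] [[465.5, -150.9], [462.4, -86.9]] mid [ 463.9 -118.9   66. ] len 64.1 yaw-90 2.7900000000000063
[(254, 208), (387, 208)] [[464.5, -148.6], [461.8, -93.6]] mid [ 463.2 -121.1  151.4] len 55.1 yaw-90 2.7900000000000063
[(251, 216), (389, 216)] [[468.0, -149.9], [465.2, -92.4]] mid [ 466.6 -121.1  151.4] len 57.5 yaw-90 2.7900000000000063
[(481, 15), (447, 345)] [[366.5, -35.2], [578.5, -23.0]] mid [472.5 -29.1  66. ] len 212.3 yaw-90 -86.71
[(138, 18), (482, 15)] [[377.5, -228.0], [366.5, -34.6]] mid [ 372.  -131.3   66. ] len 193.7 yaw-90 3.269999999999996
proj expected recess -x edge [[265.04750827 174.58435392]] [[369.21959523 179.69376949]]
top: [[350.07722838 258.03636692]]
```

View pics/c3.png

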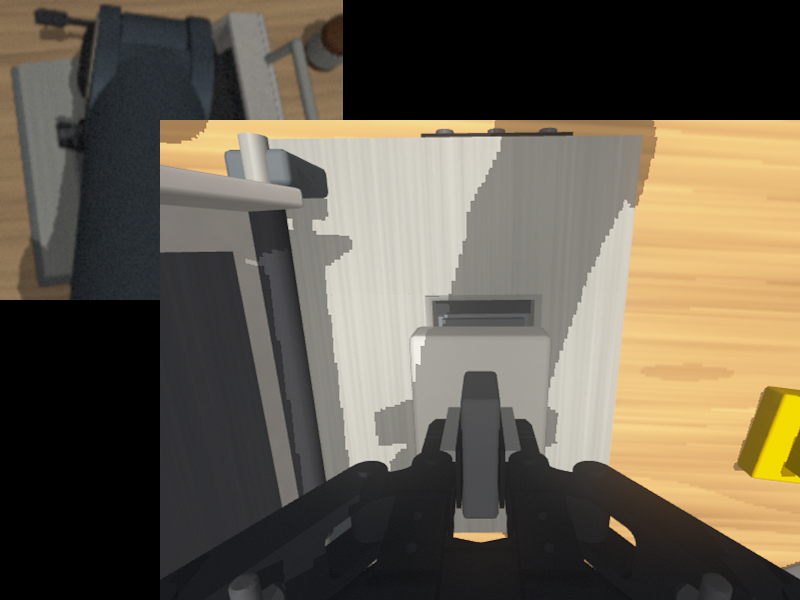

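step_arm --pt "0 0 0 -2.6 2.4 10 0" --pt "0 0 0 0 0 20 0" --pt "0 0 0 0 0 18 0" --pt "0 0 0 0 0 7 0" --pt "0 0 0 0 0 0 0" --pt "0 0 0 0 0 0 0"

```text
t: 8.35
tcp_pos: [507.7, -118.9, 104.5]
ee_rot: [-0.074, 3.14, 0.0]
contact_force: [-0.8, -0.5, -2.5]
gripper_width: 12.4
finger_force: 58.8
```

```bash
python3 - <<'E'
from h import *
from rig import vision
go([507,-117,104])
f=vision.grab_frame("wrist");cv2.imwrite("pics/w4.png",f["image"][100:480,100:540]);np.savez("w4.npz",K=f["K"],extrinsics=f["extrinsics"])
cv2.imwrite("pics/w4c.png",cv2.resize(f["image"][150:400,170:470],(720,600)))
E
```

```text
t 8.35 tcp [ 507.7 -118.9  104.5] toolx yaw -177.3 tooly yaw 92.7 z [ 0.001  0.    -1.   ]
shift tool [0.6 1.9 0.5] F [-0.8 -0.5 -2.5] w 12.4
```

View pics/w4c.png

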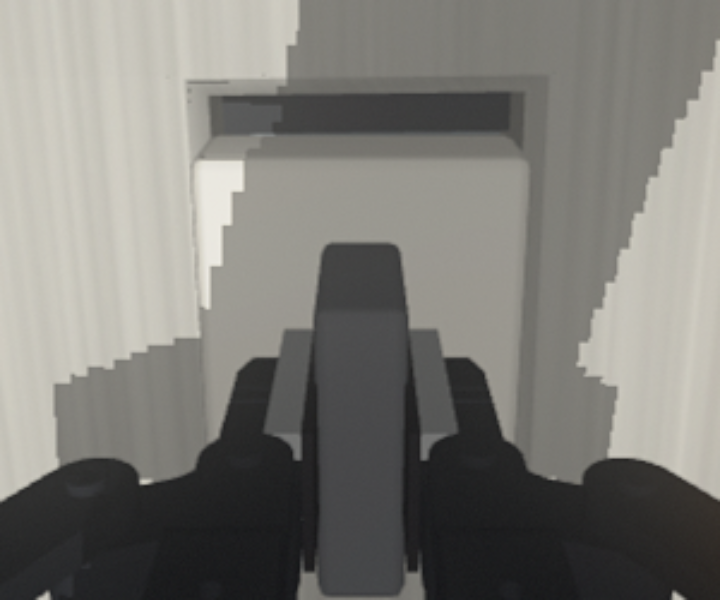

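```bash
python3 - <<'E'
from h import *
f=np.load("w4.npz");g=lambda p:np.array(p)/2.4+[170,150]
for n,p,z in (("outer",[(187,80),(548,76)],66),("inner",[(210,95),(523,93)],66),("blocktop",[(195,160),(528,160)],97),("blockbot",[(213,134),(510,134)],75)):
    P=onz(f,g(p),z);print(n,P.mean(0).round(1),np.linalg.norm(P[1]-P[0]).round(1))
E
```

```text
outer [ 460.1 -119.1   66. ] 73.5
inner [ 463.3 -119.2   66. ] 64.1
blocktop [ 469.8 -119.9   97. ] 57.8
blockbot [ 469.8 -119.9   75. ] 58.5
```

The crop shows the block a little off: its -x edge is at 469.5 against 466.5 wanted, and y is about 0.8 low. I'll correct that and lower it.

step_arm --pt "0 0 0 2.3 0.7 0 0" --pt "0 0 0 0 0 0 0" --pt "0 0 0 0 0 5 0" --pt "0 0 0 0 0 5 0" --pt "0 0 0 0 0 4 0" --pt "0 0 0 0 0 4 0" --pt "0 0 0 0 0 0 0" --pt "0 0 0 0 0 0 0"

```text
t: 9.2
tcp_pos: [504.9, -118.5, 86.1]
ee_rot: [0.074, -3.14, -0.0]
contact_force: [0.4, 0.2, -2.3]
gripper_width: 12.9
finger_force: 58.8
```

step_arm --pt "0 0 0 0 0 2 0" --pt "0 0 0 0 0 2 0" --pt "0 0 0 0 0 2 0" --pt "0 0 0 0 0 2 0" --pt "0 0 0 0 0 1 0" --pt "0 0 0 0 0 0 0" --pt "0 0 0 0 0 0 0"

```text
t: 9.9
tcp_pos: [505.3, -118.5, 78.3]
ee_rot: [-0.074, 3.14, 0.0]
contact_force: [-2.5, 0.3, 5.3]
gripper_width: 13.0
finger_force: 60.1
```

step_arm --pt "0 0 0 0 0 1 0" --pt "0 0 0 0 0 1 0" --pt "0 0 0 0 0 1 0" --pt "0 0 0 0 0 0 0" --pt "0 0 0 0 0 0 0"

```text
t: 10.4
tcp_pos: [505.3, -118.5, 75.4]
ee_rot: [-0.074, 3.14, 0.0]
contact_force: [-2.6, 0.5, 7.0]
gripper_width: 12.9
finger_force: 60.2
```

step_arm --pt "0 0 0 0 0 1 0" --pt "0 0 0 0 0 1 0" --pt "0 0 0 0 0 1 0" --pt "0 0 0 0 0 0 0" --pt "0 0 0 0 0 0 0"

```text
t: 10.9
tcp_pos: [505.3, -118.5, 73.7]
ee_rot: [-0.074, 3.14, 0.001]
contact_force: [-6.2, 0.9, 18.0]
gripper_width: 12.8
finger_force: 61.8
```

step_arm --pt "0 0 0 0 0 1 0" --pt "0 0 0 0 0 1 0" --pt "0 0 0 0 0 0 0" --pt "0 0 0 0 0 0 0"

```text
t: 11.3
tcp_pos: [505.3, -118.5, 73.6]
ee_rot: [-0.073, 3.14, 0.002]
contact_force: [-10.8, 2.3, 35.2]
gripper_width: 13.0
finger_force: 64.2
```

It's on the ledges: 35 N with no further travel at 73.6. I'll ease off, release and rise.

step_arm --pt "0 0 0 0 0 -2 0" --pt "0 0 0 0 0 -1 20" --pt "0 0 0 0 0 0 60" --pt "0 0 0 0 0 0 100" --pt "0 0 0 0 0 0 100" --pt "0 0 0 0 0 0 100" --pt "0 0 0 0 0 0 100" --pt "0 0 0 0 0 0 100"

```text
t: 12.1
tcp_pos: [504.9, -118.4, 72.1]
ee_rot: [0.074, -3.141, -0.0]
contact_force: [-0.1, 0.7, -0.6]
gripper_width: 85.6
finger_force: 0.0
```

step_arm --pt "0 0 0 0 0 -10 100" --pt "0 0 0 0 0 -30 100" --pt "0 0 0 0 0 -40 100" --pt "0 0 0 0 0 -40 100" --pt "0 0 0 0 0 -40 100" --pt "0 0 0 0 0 -20 100" --pt "0 0 0 0 0 0 100" --pt "0 0 0 0 0 0 100"

```text
t: 12.9
tcp_pos: [504.7, -118.4, 252.6]
ee_rot: [-0.074, 3.14, 0.0]
contact_force: [-0.7, 0.0, -1.4]
gripper_width: 85.6
finger_force: 0.0
```

```bash
python3 - <<'E'
from h import *
from rig import vision,spot_in
go([506,-118,250])
f=vision.grab_frame("wrist");np.savez("w5.npz",K=f["K"],extrinsics=f["extrinsics"])
cv2.imwrite("pics/w5.png",f["image"])
print([(d["location"].round(1) if hasattr(d["location"],"round") else d["location"],d["p"]) for d in spot_in("block_top",f)],[(d["location"],d["p"]) for d in spot_in("hood_grip",f)])
for p in ([507,-118,66],[507,-118,98]): print(proj(f,p))
c=np.zeros((600,800,3),np.uint8);c[:480,:640]=f["image"]
cv2.imwrite("pics/c5.png",f["image"])
E
```

```text
t 12.9 tcp [ 504.7 -118.4  252.6] toolx yaw -177.3 tooly yaw 92.7 z [ 0.001  0.    -1.   ]
shift tool [-1.3  0.3  2.6] F [-0.7  0.  -1.4] w 85.6
[([501.2, -117.6, 68.5], 0.91), ([567.6, 149.2, 21.3], 0.91)] [([489.8, -241.3, 197.0], 0.65)]
[[319.66469058 213.76748588]]
[[319.66230892 222.53975395]]
```

View pics/c5.png

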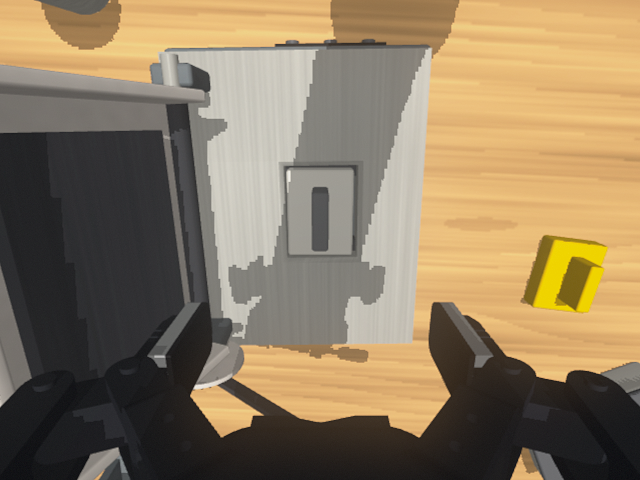

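The block is flush and centred: slab at (321,212) filling the recess outline, no visible step. Next I'll rise and go over to the bar.

step_arm --pt "0 0 0 0 0 -30 100" --pt "0 0 0 0 0 -50 100" --pt "0 0 0 0 -15 -45 100" --pt "0 0 0 0 -35 0 100" --pt "0 0 0 0 -45 0 100" --pt "0 0 0 0 -45 0 100" --pt "0 0 0 -1 -30 0 100" --pt "0 0 0 0 0 0 100" --pt "0 0 0 0 0 0 100" --pt "0 0 0 0 0 0 100"

```text
t: 14.05
tcp_pos: [514.3, -286.6, 376.4]
ee_rot: [0.077, -3.139, -0.002]
contact_force: [-0.1, -0.4, 0.0]
gripper_width: 85.2
finger_force: 0.0
```

```bash
python3 - <<'E'
from h import *
from rig import vision,spot_in
go([514,-300,282])
f=vision.grab_frame("wrist");np.savez("w6.npz",K=f["K"],extrinsics=f["extrinsics"])
cv2.imwrite("pics/w6.png",f["image"]);print(proj(f,[[514-48,-303,299],[514+48,-298,299]]))
print([(d["location"],d["p"]) for d in spot_in("hood_grip",f)])
E
```

```text
t 14.05 tcp [ 514.3 -286.6  376.4] toolx yaw -177.2 tooly yaw 92.8 z [-0.001  0.002 -1.   ]
shift tool [  0.8 -13.5  94.4] F [-0.1 -0.4  0. ] w 85.2
[[294.94876466 170.77571982]
 [298.32996678 317.41924231]]
[([505.6, -265.7, 259.9], 0.92)]
```

View pics/w6.png

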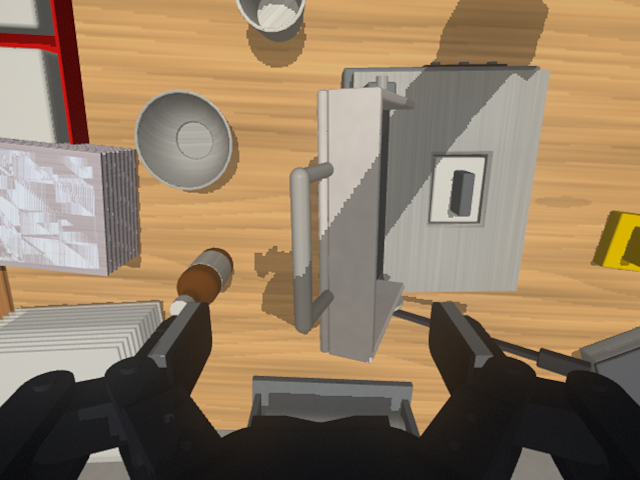

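The bar runs from (300,175) to (303,328), centred between the fingers but a little to the left. The shell edge is clear at u≥320. I'm shifting over it and descending.

step_arm --pt "0 0 0 -1 -10.5 10 100" --pt "0 0 0 0 0 25 100" --pt "0 0 0 0 0 25 100" --pt "0 0 0 0 0 20 100" --pt "0 0 0 0 0 12 100" --pt "0 0 0 0 0 0 100" --pt "0 0 0 0 0 0 100"

```text
t: 14.85
tcp_pos: [515.8, -299.0, 285.7]
ee_rot: [-0.074, 3.14, -0.001]
contact_force: [-0.3, 0.4, -0.8]
gripper_width: 85.7
finger_force: 0.0
```

step_arm --pt "0 0 0 0 0 0 60" --pt "0 0 0 0 0 0 30" --pt "0 0 0 0 0 0 15" --pt "0 0 0 0 0 0 0" --pt "0 0 0 0 0 0 0" --pt "0 0 0 0 0 0 0" --pt "0 0 0 0 0 0 0" --pt "0 0 0 0 0 0 0" --pt "0 0 0 0 0 0 0" --squeeze 40

```text
t: 15.75
tcp_pos: [515.4, -298.0, 285.6]
ee_rot: [0.075, -3.141, -0.002]
contact_force: [-1.5, 3.8, 5.0]
gripper_width: 10.3
finger_force: 39.4
```

Gripped on the bar at 10.3 mm. Now swinging along the arc (radius 205 about the hinge), in stages with force checks.

step_arm --pt "0 0 0 0 6 -2 0" --pt "0 0 0 0 7 -2 0" --pt "0 0 0 0 7 -1.7 0" --pt "0 0 0 0 7 -1.7 0" --pt "0 0 0 0 14.2 -2.5 0" --pt "0 0 0 0 14.2 -1.5 0" --pt "0 0 0 0 14.4 -0.5 0" --pt "0 0 0 0 0 0 0" --pt "0 0 0 0 0 0 0"

```text
t: 16.65
tcp_pos: [511.4, -228.0, 299.0]
ee_rot: [0.075, -3.14, -0.001]
contact_force: [-5.4, -1.1, 10.8]
gripper_width: 10.5
finger_force: 42.5
```

```bash
python3 - <<'E'
from h import *
from rig import vision,spot_in
go([513,-63.5,284])
f=vision.grab_frame("side");cv2.imwrite("pics/s7.png",f["image"])
E
```

```text
t 16.65 tcp [ 511.4 -228.   299. ] toolx yaw -177.3 tooly yaw 92.7 z [-0.     0.001 -1.   ]
shift tool [ -9.5 164.2  15.1] F [-5.4 -1.1 10.8] w 10.5
```

step_arm --pt "0 0 0 0 14.3 -0.5 0" --pt "0 0 0 0 14.3 1.5 0" --pt "0 0 0 0 14.1 2.5 0" --pt "0 0 0 0 13.9 3.6 0" --pt "0 0 0 0 13.6 4.4 0" --pt "0 0 0 0 0 0 0" --pt "0 0 0 0 0 0 0"

```text
t: 17.4
tcp_pos: [506.9, -154.5, 285.5]
ee_rot: [0.079, -3.136, -0.008]
contact_force: [-6.6, 2.6, 7.8]
gripper_width: 10.3
finger_force: 44.1
```

step_arm --pt "0 0 0 0 13.3 5.2 0" --pt "0 0 0 0 12.9 6.2 0" --pt "0 0 0 0 12.4 7.0 0" --pt "0 0 0 0 11.9 8.0 0" --pt "0 0 0 0 11.3 8.6 0" --pt "0 0 0 0 0 0 0" --pt "0 0 0 0 0 0 0"

```text
t: 18.1
tcp_pos: [503.3, -93.6, 249.6]
ee_rot: [0.078, -3.133, -0.007]
contact_force: [-6.7, 3.4, 3.3]
gripper_width: 10.5
finger_force: 45.7
```

```bash
python3 - <<'E'
from h import *
from rig import vision,spot_in
go([513,-63.5,212])
F={}
for n in ("side","top"):
    f=vision.grab_frame(n);cv2.imwrite(f"pics/{n}8.png",f["image"]);np.savez(n+"8.npz",K=f["K"],extrinsics=f["extrinsics"])
    print(n,[(d["location"],d["p"]) for d in spot_in("pointer_tip",f)][:2],[(d["location"],d["p"]) for d in spot_in("hood_grip",f)][:2])
a=cv2.imread("pics/side8.png")[130:350,240:460];b=cv2.imread("pics/top8.png")[160:340,290:470]
cv2.imwrite("pics/c8.png",np.hstack([cv2.resize(a,(400,400),interpolation=cv2.INTER_CUBIC),cv2.resize(b,(400,400),interpolation=cv2.INTER_CUBIC)]))
E
```

```text
t 18.1 tcp [503.3 -93.6 249.6] toolx yaw -177.1 tooly yaw 92.9 z [-0.007  0.004 -1.   ]
shift tool [-11.5  29.4  37.7] F [-6.7  3.4  3.3] w 10.5
side [([634.0, -103.9, 197.4], 0.87)] [([499.8, -175.5, 179.5], 0.77)]
top [([444.1, -229.4, 117.2], 0.6)] [([445.5, -232.6, 116.9], 0.6)]
```

View pics/c8.png

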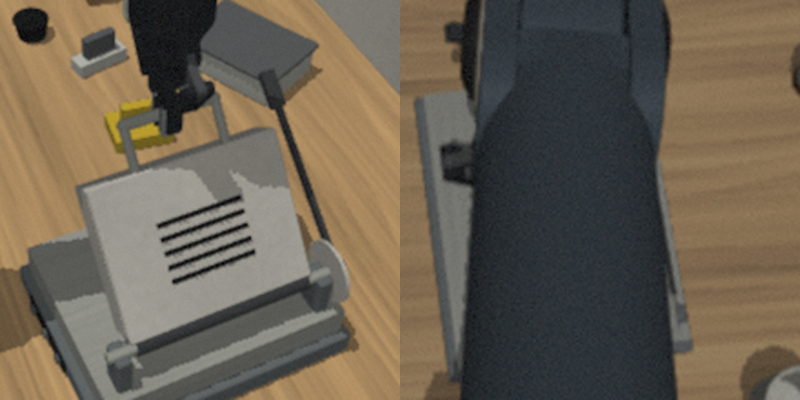

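The left side of the picture shows the hood still above the pointer: bar corners at crop (122,122) and (217,97), pointer tip at (270,71). A circle of radius 205 fits the four measured TCP points within 1 mm, which puts the hood at q≈0.865 now. I'll calibrate the side view with the known bar and read the pointer.

```bash
python3 - <<'E'
from h import *
f=np.load("side8.npz");g=lambda p:np.array(p)*.55+[240,130]
y=np.radians(2.75);X=np.array([np.cos(y),np.sin(y),0]);Y=np.array([-np.sin(y),np.cos(y),0]);Z=np.array([0,0,1])
H=np.array([510.5,-226.2,110])
pt=lambda x,r,q:H+x*X+r*np.cos(q)*Y+r*np.sin(q)*Z
bars=proj(f,[pt(-46,205,.865),pt(46,205,.865)]);obs=g([(122,122),(217,97)])
print("bar pred",bars,"obs",obs); b=(obs-bars).mean(0)
hub=proj(f,[pt(132,0,0)]);print("hub pred",hub,"obs",g([(330,268)]))
edge=proj(f,[pt(100,160,.865)]);print("edge",edge,g([(273,131)]))
for q in(.5,.55,.6,.65,.7,.75): print(q,proj(f,[pt(132,213,q)])+b,"line dir",np.degrees(np.arctan2(*(proj(f,[pt(132,213,q)])-proj(f,[pt(132,60,q)]))[0])))
print("tip obs",g([(270,71)]),"dir",np.degrees(np.arctan2(*(g((270,71))-g((325,238))))))
E
```

```text
bar pred [[307.85733658 199.13910417]
 [356.34363635 184.4351282 ]] obs [[307.1  197.1 ]
 [359.35 183.35]]
hub pred [[425.52092908 279.11820912]] obs [[421.5 277.4]]
edge [[389.57292692 200.73363367]] [[390.15 202.05]]
0.5 [[382.27244908 175.24799499]] line dir -156.552693086568
0.55 [[384.11934444 173.19383112]] line dir -157.8298216801407
0.6 [[386.10887551 171.35234679]] line dir -159.10880505418777
0.65 [[388.24089972 169.73460262]] line dir -160.39479504363885
0.7 [[390.5148388  168.35172423]] line dir -161.69304245976448
0.75 [[392.92962899 167.2148383 ]] line dir -163.0089723682331
tip obs [[388.5  169.05]] dir -161.77115021446212
```

```bash
python3 - <<'E'
from h import *
y=np.radians(2.75);X=np.array([np.cos(y),np.sin(y),0]);Y=np.array([-np.sin(y),np.cos(y),0]);Z=np.array([0,0,1])
H=np.array([510.5,-226.2,110]);pt=lambda x,r,q:H+x*X+r*np.cos(q)*Y+r*np.sin(q)*Z
f=np.load("side8.npz");im=cv2.imread("pics/side8.png").astype(int).sum(2)
P=[]
for v in range(190,258):           # dark arm, weighted centre per row around the seen line
    u0=388.5+(v-169)*(418.7-388.5)/(261-169); us=np.arange(int(u0)-7,int(u0)+8)
    w=np.clip(np.median(im[v,us])*0.75-im[v,us],0,None)
    if w.sum()>0: P.append((v,(w*us).sum()/w.sum()))
P=np.array(P);k=np.polyfit(P[:,0],P[:,1],1)
for _ in range(3):
    r=P[:,1]-np.polyval(k,P[:,0]);P2=P[abs(r)<1];k=np.polyfit(P2[:,0],P2[:,1],1)
print(len(P2),k,np.polyval(k,[190,257]))
for q in np.arange(.5,.8,.05):
    a=proj(f,[pt(132,r,q) for r in np.linspace(50,175,10)]);print(round(q,2),np.polyfit(a[:,1],a[:,0],1)[0].round(4),np.polyval(np.polyfit(a[:,1],a[:,0],1),[190,257]).round(1))
E
```

```text
68 [  0.35738692 325.21143823] [393.11495386 417.05987779]
0.5 0.4337 [386.9 415.9]
0.55 0.4075 [389.2 416.5]
0.6 0.3817 [391.5 417.1]
0.65 0.3562 [393.8 417.6]
0.7 0.3309 [396.  418.2]
0.75 0.3056 [398.3 418.8]
0.8 0.2802 [400.6 419.3]
```

The pointer line's slope in the side view gives 0.648, and triangulation gave 0.63, so I'm aiming for 0.645.

step_arm --pt "0 0 0 0 8.4 7.5 0" --pt "0 0 0 0 7.9 8.0 0" --pt "0 0 0 0 7.5 8.4 0" --pt "0 0 0 0 7.0 8.9 0" --pt "0 0 0 0 0 0 0" --pt "0 0 0 0 0 0 0" --pt "0 0 0 0 0 0 0" --pt "0 0 0 0 0 0 0"

```text
t: 19.2
tcp_pos: [501.4, -62.3, 216.8]
ee_rot: [0.078, -3.133, -0.009]
contact_force: [-6.3, 6.0, 0.7]
gripper_width: 10.4
finger_force: 46.9
```

```bash
python3 - <<'E'
from h import *
from rig import vision,manip
s=manip.sense();p=s["tcp_pos"];ym=-.048*p[0]+.99885*p[1]
print(p,s["contact_force"],s["qvel"].round(3),"q",np.arctan2(p[2]-94,ym+250.5),"r",np.hypot(p[2]-94,ym+250.5))
f=vision.grab_frame("side");cv2.imwrite("pics/s9.png",f["image"])
# hood right edge check: slots/edge line vs model via bright-edge columns
y=np.radians(2.75);X=np.array([np.cos(y),np.sin(y),0]);Y=np.array([-np.sin(y),np.cos(y),0]);Z=np.array([0,0,1])
H=np.array([510.5,-226.2,110]);pt=lambda x,r,q:H+x*X+r*np.cos(q)*Y+r*np.sin(q)*Z
def slope(im,q):
    im=cv2.GaussianBlur(im,(3,3),0).astype(int)[...,0]
    a=proj(f,[pt(100,r,q) for r in np.linspace(40,140,8)]);k=np.polyfit(a[:,1],a[:,0],1);P=[]
    for v in range(int(a[:,1].min()),int(a[:,1].max())):
        us=np.arange(int(np.polyval(k,v))-9,int(np.polyval(k,v))+10);d=np.clip(im[v,us-1]-im[v,us+1],0,None);P.append((v,us[d.argmax()]))
    P=np.array(P)
    kk=np.polyfit(P[:,0],P[:,1],1)
    for _ in range(6):
        r=P[:,1]-np.polyval(kk,P[:,0]);m=abs(r)<=max(1,np.median(abs(r))*2);kk=np.polyfit(P[m,0],P[m,1],1)
    return k[0],kk[0],m.sum()
print("q .865",slope(cv2.imread("pics/side8.png"),.865));
for q in (.6,.645,.69):print(q,slope(f["image"],q))
E
```

```text
[501.37731092 -62.2825318  216.75990611] [-6.28895676  5.98228912  0.66329527] [-0.    -0.001  0.001 -0.    -0.001  0.    -0.   ] q 0.6419117937350662 r 205.034588370432
q .865 (np.float64(0.25223414027763613), np.float64(0.1055290383543719), np.int64(42))
0.6 (np.float64(0.3784343926879907), np.float64(0.35882352941176354), np.int64(51))
0.645 (np.float64(0.35699961774015176), np.float64(0.3584905660377374), np.int64(52))
0.69 (np.float64(0.3356793790206542), np.float64(0.3584905660377374), np.int64(52))
```

In the same picture the hood edge slope (0.358) matches the pointer's (0.357), the TCP arc gives q=0.642, and the bar is held at 47 N, motionless. Handing in.

```bash
python3 -c "
from rig import job_done
print(job_done())"
```

```text
the job is handed in; nothing more can be done
None
```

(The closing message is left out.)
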